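# Set the slicer's thickness and hold its spring pusher back for loading

### The arm

A 6-joint arm with a two-finger parallel gripper is mounted at the origin on the work surface. World frame = base frame: x ahead of the robot, y to its left, z up, the work surface at z = 0. Lengths are in m, angles in rad, forces in N, time in s.
With the tool pointing down it reaches from about 0.35 to 0.85 m from the base axis. Payload 8.1 kg.
Tool frame: the origin (TCP) lies on the mounting face of the last link; the fingertips stand 186 mm ahead of it and the grasp point (between the pads) lies 167 mm ahead of it; z points along the fingers, y is the line along which they close (so a half turn about z gives the same grasp; the last joint's range is limited). The gripper opens to 93 mm and grips with 3 to 60 N. Pads are 15 mm wide; open, the fingers measure 128 mm over their backs; the gripper's body (75 mm by 188 mm) begins 65 mm behind the grasp point.
Start: joints at [-1.303, 0.13, 1.488, -0, 1.523, -0.085], TCP at [0.207, -0.563, 0.405] pointing down, gripper open.
Joint ranges: [-2.96, 2.96], [-0.89, 2.26], [0.02, 2.5], [-1.34, 4.48], [0, 2.73], [-2.66, 2.66]. Speed limits (rad/s): [2.39, 2.39, 2.79, 3.14, 3.14, 3.14].

### API

Orientations are given as a 3x3 rotation matrix whose columns are the frame's x, y, z axes.
In Python, from cell import bot gives the robot as it stands. The module is installed in compiled form; this text tells all that it offers.
- The arm moves only by the tool arm_command, never from a script. Its argument "increments" is a list of rows, each an object of numbers: "dx", "dy", "dz": the shift along the tool's x, y, z in mm; "twist": the turn about the tool's z in rad; "gripper": the closure, from 0 (fully open) to 1 (shut). In form: [{"dx": .., "dy": .., "dz": .., "twist": .., "gripper": ..}, ...]. A call has 1 to 20 rows; each row shifts and turns the commanded pose from where the row before left it, along the tool's axes as they then stand; what a row does not reach is not made up. A row lasts 1/12 s, in which the tool goes at most 41.7 mm and 7.16 degrees, less where a joint would pass 70% of its speed; a pose out of reach is approached as far as the arm can. A call with a gripper value outside its range is refused whole. The fingers move at their own pace and stop on an object; the grip force is fixed at half the most. Time passes only in rows, so rows that do not move let the fingers close. It gives the time, the measured TCP pose, the force, the opening and the grip force at its end, in the units of the state.
- bot.get_state(): the state, without advancing time (a new reading comes with each control period).
- bot.capture(name): name is "side" or "top" or "wrist"; returns the picture (400x640x3 uint8, red, green, blue); there is no depth.
- bot.camera_model(name): a dict with "camera_matrix" (3x3 intrinsics, pixels), "k1" (the pictures are not rectified: a ray, as slopes to the right and down, at radius r is drawn at 1 + k1 r^2 times it, then the intrinsics apply), "camera_from_world" (4x4, takes a point from world to camera coordinates); the wrist camera has in their place "mount" (4x4, takes a point from camera to tool coordinates, whose origin is the TCP and whose axes are the flange's). Camera axes: x right, y down, z forward; pixel columns grow to the right and rows downward; lengths in m; the calibration is good to about 2 mm. A picture is of the moment at which its call begins: read the wrist's pose just before it. camera_model takes no time and is no camera call.
- bot.hand_in(): hands the job in; it is judged then, once.
Trained networks look in the newest picture that a camera, given by its name, has taken for a name from the list of things; names that differ only in an ending like _2 or _b are one class to them, and where a whole thing is asked for, a point or a joint stands for the part that bears it (a point fixed in the world has none). Each returns a list of dicts, best first, with "conf" (0 to 1); they miss things now and then, are a little off and sometimes report something else, mostly with a low value. They report only what shows in the picture. A call takes as long as a camera call. They do not tell look-alikes from the thing itself.
- bot.search_frame(camera, query): "extent" ([left, top, right, bottom] in pixels, round what is visible of it).
- bot.outline_of(camera, query): "pixels" (400x640 bool, what is visible of it) and "extent" ([left, top, right, bottom] in pixels, round what is visible of it).
The state is a dict: "clock": time; "joints": joint angles; "dq": joint speeds; "joint_torque": joint torques, N m; "position": TCP position; "tool_rot": TCP orientation; "ft_force": force on the tool from outside, world axes, zero at the start; "wrist_torque": the same for the moment, N m; "width": finger opening in m; "grip_force": force on a finger pad.
Only numpy, scipy, OpenCV 4.12 (cv2) and the standard library are available. Lean on these libraries where they do the work, as an engineer would, in place of code of your own. Each camera call takes 0.05 s, during which the arm holds its last target. There are 200 camera calls.

### The job

Make the bench slicer ready for its next block: first, with the pusher still home, turn the thickness dial until its white line points at the green tab. Then draw the spring-loaded pusher back by its T-handle, smoothly, until its pointer stands at the red clip on the trough's edge, and finish while still holding it there in the fingers, because it flies home if let go and a colleague is about to drop the block in. Do not let it snap back, and leave the tab and clip as they are set and the loose block, the half block and the cleaver where they are.

Things in the scene. Friction and masses are not known exactly. Their poses are not given: they have to be found in the camera images.
- slicer: Bench slicer, white and steel, fixed, 220 mm (x) by 540 mm (y -260 to 280). Origin on the bench; z up; -x is the side turned to the robot; +y runs along the feed trough to the blade and drive housing. Housing y 100 to 270, x -110 to 110, top z 200; blade guard y 60 to 100, top z 202; clear screen y 47 to 51, top z 196. A fixed round tray of slices is under its chute (+x side). All mm, this frame.
- trough_end (a point): Middle of the open end of the steel trough on its floor, 70 mm above the bench. Trough 98 mm wide, 296 mm long, rim 140 mm above the bench; on its +x edge a flange 34 mm wide with a scale (tick every 10 mm). Along its -x side, 75 mm from the middle and 155 mm up, runs a guide rod, 12 mm thick; the rod's end bracket is 172 mm high.
- dial (a joint): Angle (rad) of the thickness dial, a black knob on top of the drive housing, axis vertical. 0 = white line towards the slicer's -x; grows clockwise seen from above (1.57 = line towards +y, 3.14 = towards +x); range 0 to 5.24. It stays where it is left (friction 0.05 N m).
- dial_grip (a point): On the dial's axis at the height to grip, 225 mm above the bench, at x 0, y 185 mm of the slicer. The grip is an upright black bar 52 mm long, 14 mm wide, its foot 210 and its top 238 mm above the bench, on a round skirt 64 mm across with its top at 210. This frame's -x axis runs along the bar to the end with the white line.
- dial_line (a point): Outer end of the dial's white line: 34 mm from the dial axis, turns with the dial.
- tab_mark (a point): Inner end of the middle of the green tab on the scale plate round the dial, 34 mm from the dial's axis; tab 22 mm long outwards, 10 mm wide, top 205 mm above the bench. Angle differs each time, at the start 0.6 to 2.1 rad clockwise of the dial's line. The line points at the tab when dial_line is at this point. The tab must stay where it is.
- pusher: Spring-return pusher. Origin: middle of its T-handle, a round black bar 20 mm thick, 90 mm long along the slicer's x, 195 mm above the bench on a post 18 x 12 mm. Home at x 0, y -45 mm of the slicer; slides along the slicer's -y, up to 170 mm. The spring pulls it home (+y): 5 N at home, 2.5 N more per 100 mm; friction 0.6 N. Axes as the slicer's.
- pointer (a point): Tip of the pusher's black pointer over the scale flange: +66 mm in x, -49 mm in z from the pusher's origin, same y. Below the T-bar (36 mm under its centre) an aluminium arm 30 mm wide in y lies across the trough; a strut and a white plate reach 85 mm ahead (+y).
- clip_mark (a point): Middle of the inner face of the red clip on the trough's scale flange; the clip is 12 mm wide along the trough, top 152 mm above the bench. It is set 85 to 140 mm (differs each time) along the slicer's -y from the pointer's home place. The pointer is at the clip when pointer is beside this point. The clip must stay where it is.
- block: Loose off-white block, 65 x 85 x 60 mm, 0.22 kg, on the bench beyond the trough. Origin: centre of its underside.
- board: White plastic cutting board 220 x 300 x 15 mm, fixed on the bench to the robot's right. Origin: centre of its underside.
- half: Loose off-white half block, 60 x 95 x 55 mm, lying on the board. Origin: centre of its underside.
- cleaver: Cleaver lying flat on the board along y: steel blade 85 (x) x 175 (y) x 4 mm from y -43 to 132, dark wooden handle from y -40 to -145. Origin: underside of the blade.
There are look-alikes about, which are no part of the job. Leave any purple or yellow look-alike of the block alone.

How it is judged:
By the outcome, as a careful person would: the job done as asked, in the order asked, and still so for the second after the job is handed in, while the arm keeps its last pose, push and grip.
It also fails if it takes over 64 s, if anything falls off the work surface, if the arm or the gripper's body presses on something with over 40 N, if the wrist force passes 120 N, or if a joint passes its speed limit or range.

## Working session

There is one attempt and no reset: what is moved stays moved. The work goes in short steps, Python scripts to look and compute and a tool call to move; the robot and the scene stay as the last step left them, time stands still between calls to the robot, and variables do not carry over. Pictures are saved under pics/ and viewed, at most 10 in all, crops included, and the job is handed in when it is done.

Besides the shell and the picture viewer there is one more tool, called after "Emit:" as a command line: name --argument value ..., lists and objects as JSON in quotes. arm_command: Moves the arm, as the interface text tells. Its arguments: {"type":"object","properties":{"increments":{"type":"array","items":{"type":"object","properties":{"dx":{"type":"number"},"dy":{"type":"number"},"dz":{"type":"number"},"twist":{"type":"number"},"gripper":{"type":"number"}}}}},"required":["increments"]}

```bash
mkdir -p pics
cat > h.py <<'E'
import numpy as np, cv2
from cell import bot
def cam(n):
    m=bot.camera_model(n); K=np.array(m["camera_matrix"]); k1=m["k1"]
    if n=="wrist":
        s=bot.get_state(); T=np.eye(4); T[:3,:3]=s["tool_rot"]; T[:3,3]=s["position"]
        C=np.linalg.inv(T@np.array(m["mount"]))
    else: C=np.array(m["camera_from_world"])
    return K,k1,C
def proj(c,P):
    K,k1,C=c; P=np.atleast_2d(P); q=P@C[:3,:3].T+C[:3,3]
    return cv2.projectPoints(q,np.zeros(3),np.zeros(3),K,np.array([k1,0,0,0.]))[0].reshape(-1,2)
def back(c,uv,z):
    K,k1,C=c; uv=np.array(uv,float).reshape(-1,1,2)
    n=cv2.undistortPoints(uv,K,np.array([k1,0,0,0.])).reshape(-1,2)
    d=np.c_[n,np.ones(len(n))]@C[:3,:3]; o=-C[:3,:3].T@C[:3,3]
    return o+d*((z-o[2])/d[:,2])[:,None]
def snap(n,f=None):
    c=cam(n); im=bot.capture(n)
    if f: cv2.imwrite("pics/"+f,im[:,:,::-1])
    return c,im
E
python3 - <<'E'
from h import *
c,im=snap("top","top.png"); c2,im2=snap("side","side.png")
cv2.imwrite("pics/both.png",np.vstack([im,im2])[:,:,::-1][::1])
for n,cc in(("top",c),("side",c2)):
    print(n,np.round(-cc[2][:3,:3].T@cc[2][:3,3],3))
    for q in("slicer","dial","pusher","block","tab_mark","clip_mark","pointer"):
        print(n,q,[(np.round(d["extent"]).tolist(),round(d["conf"],2)) for d in bot.search_frame(n,q)[:3]])
E
```

```text
top [ 0.394 -0.146  1.038]
top slicer [([150.0, 68.0, 384.0, 263.0], 0.69), ([452.0, 241.0, 498.0, 267.0], 0.41)]
top dial [([183.0, 148.0, 216.0, 177.0], 0.71)]
top pusher [([264.0, 173.0, 306.0, 232.0], 0.91), ([451.0, 242.0, 501.0, 267.0], 0.65)]
top block [([321.0, 135.0, 350.0, 170.0], 0.86), ([383.0, 291.0, 422.0, 334.0], 0.85), ([326.0, 290.0, 363.0, 332.0], 0.8)]
top tab_mark [([179.0, 150.0, 184.0, 154.0], 0.54)]
top clip_mark []
top pointer [([256.0, 171.0, 304.0, 234.0], 0.97)]
side [ 0.148 -1.154  0.988]
side slicer [([280.0, 131.0, 426.0, 285.0], 0.88)]
side dial [([309.0, 128.0, 329.0, 147.0], 0.68), ([298.0, 312.0, 438.0, 400.0], 0.27)]
side pusher [([296.0, 180.0, 335.0, 201.0], 0.67)]
side block [([236.0, 300.0, 275.0, 335.0], 0.75), ([367.0, 222.0, 396.0, 259.0], 0.68), ([413.0, 272.0, 457.0, 306.0], 0.61)]
side tab_mark []
side clip_mark [([366.0, 223.0, 398.0, 257.0], 0.37)]
side pointer [([294.0, 182.0, 340.0, 204.0], 0.76)]
```

View pics/top.png

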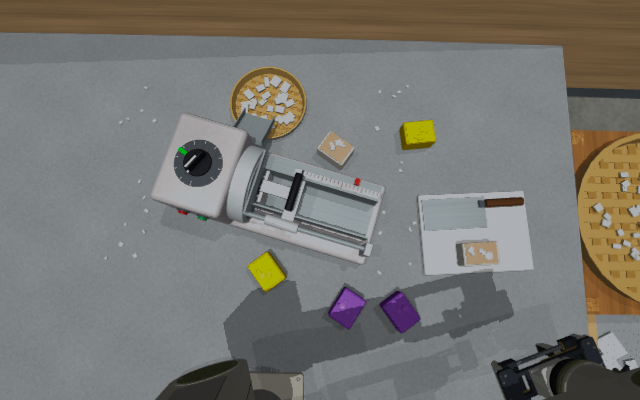

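View pics/side.png

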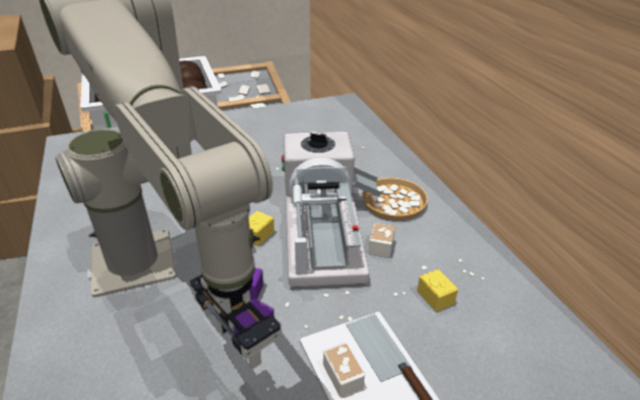

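The top view shows the slicer with its housing and dial at (198,162), green tab at (183,151), T-handle at (295,191) and red clip at (357,182). The pale block at (336,149) is the loose block; the yellow and purple ones are look-alikes, left alone. I'll enlarge the slicer to fit its pose.

Run:
```python
import cv2
im=cv2.imread("pics/top.png")[100:275,145:395]
cv2.imwrite("pics/crop1.png",cv2.resize(im,None,fx=3.2,fy=3.2,interpolation=cv2.INTER_CUBIC))
```

```text
(no output)
```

View pics/crop1.png

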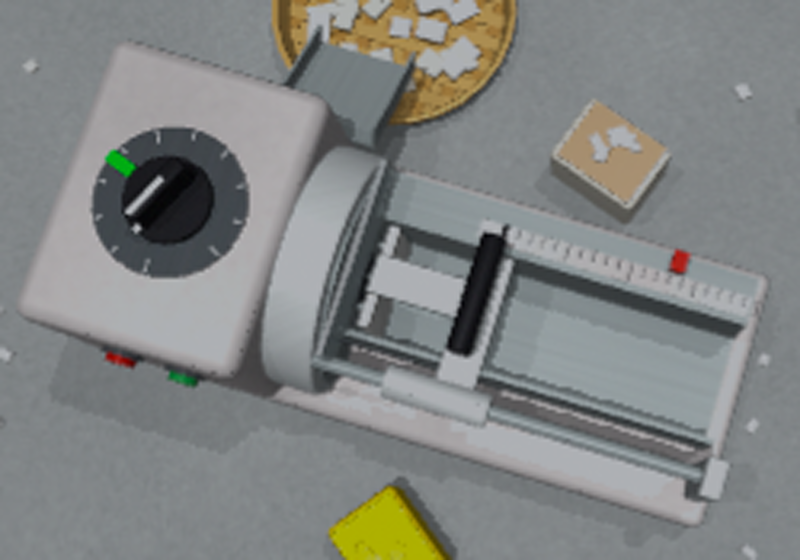

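```bash
cat > fit.py <<'E'
from h import *
from scipy.optimize import least_squares
c=cam("top")
S=lambda x,y:np.array([145+x/3.2,100+y/3.2])
pts=[((110,270,200),(122,42)),((-110,270,200),(20,310)),((-110,100,200),(235,375)),((110,100,200),(330,98)),
((45,-45,198),(495,236)),((-45,-45,198),(462,352)),((0,185,210),(168,202)),((0,185,205),(170,202))]
P=np.array([p for p,_ in pts])/1e3; U=np.array([S(*q) for _,q in pts])
def W(t,P):
    a=t[2]; R=np.array([[np.cos(a),-np.sin(a),0],[np.sin(a),np.cos(a),0],[0,0,1]])
    return np.atleast_2d(P)@R.T+[t[0],t[1],0]
f=lambda t:(proj(c,W(t,P))-U).ravel()
r=least_squares(f,[.45,.05,-.3]); t=r.x
print(np.round(t,4),np.round(r.fun.reshape(-1,2),1).tolist())
def inv(p): 
    a=t[2]; d=np.array(p)-[t[0],t[1],0]; return np.c_[d[:,0]*np.cos(a)+d[:,1]*np.sin(a),-d[:,0]*np.sin(a)+d[:,1]*np.cos(a),d[:,2]]
loc=lambda q,z:np.round(inv(back(c,[S(*q)],z))[0]*1e3,1)
if __name__=="__main__":
    print("clip",loc((680,262),.150),"tab in/out",loc((133,174),.205),loc((109,155),.205))
    print("line top",loc((160,181),.238),loc((129,213),.238),"dot",loc((137,228),.21))
    print("trough end",loc((765,280),.14))
    print("world dial",W(t,[0,.185,.225]),"handle",W(t,[0,-.045,.195]))
    for q,a in(("tab",loc((121,164),.205)),("dot",loc((137,228),.21))):
        d=a-[0,185,0]; print(q,np.arctan2(d[1],-d[0]),np.hypot(*d[:2]))
    print(bot.camera_model("wrist")["mount"])
    s=bot.get_state(); print(s["tool_rot"],s["position"],s["clock"],s["ft_force"])
E
python3 fit.py
```

```text
[ 0.5622 -0.0437 -0.2668] [[-1.9, -3.0], [-3.4, 1.6], [0.6, 2.5], [1.7, -0.8], [1.4, -0.5], [0.1, 0.5], [0.7, -0.7], [0.8, -0.1]]
clip [  73.8 -176.6  150. ] tab in/out [ 11.2 219.  205. ] [ 19.6 240.3 205. ]
line top [  6.  185.1 238. ] [-21.4 197.9 238. ] dot [-26.1 200.7 210. ]
trough end [  81.1 -243.2  140. ]
world dial [[0.61096236 0.13473333 0.225     ]] handle [[ 0.55032111 -0.08712843  0.195     ]]
tab 1.9078688000029937 47.47135978671773
dot 0.5415456259206742 30.458168034207173
[[-5.17339309e-04 -9.70169030e-01 -2.42428929e-01  6.80898854e-02]
 [ 9.99999804e-01 -4.16216696e-04 -4.68337917e-04 -6.93899215e-04]
 [ 3.53463975e-04 -2.42429123e-01  9.70169055e-01  1.91692908e-02]
 [ 0.00000000e+00  0.00000000e+00  0.00000000e+00  1.00000000e+00]]
[[ 9.38410208e-01  3.45523199e-01  3.14557489e-05]
 [ 3.45523201e-01 -9.38410205e-01 -6.73805979e-05]
 [ 6.23683607e-06  7.40993320e-05 -9.99999997e-01]] [ 0.20732989 -0.56305238  0.404776  ] 0.8 [ 0.36952769 -0.13880926 -0.78708934]
```

Emit:
arm_command --increments '[{"dz":-25},{"dz":-35},{"dx":20,"dy":-16,"dz":-15},{"dx":31,"dy":-25},{"dx":31,"dy":-25},{"dx":31,"dy":-25},{"dx":31,"dy":-25},{"dx":31,"dy":-25},{"dx":31,"dy":-25},{"dx":31,"dy":-25},{"dx":31,"dy":-25},{"dx":31,"dy":-25},{"dx":31,"dy":-25},{"dx":31,"dy":-25},{"dx":31,"dy":-25},{"dx":31,"dy":-25},{"dx":31,"dy":-25},{"dx":31,"dy":-25},{"dx":31,"dy":-25},{"dx":31,"dy":-25}]'

```text
schema error: expected keys dx, dy, dz, twist, gripper
```

Emit:
arm_command --increments '[{"dx":0,"dy":0,"dz":-25,"twist":0,"gripper":0},{"dx":0,"dy":0,"dz":-35,"twist":0,"gripper":0},{"dx":20,"dy":-16,"dz":-15,"twist":0,"gripper":0},{"dx":31,"dy":-25,"dz":0,"twist":0,"gripper":0},{"dx":31,"dy":-25,"dz":0,"twist":0,"gripper":0},{"dx":31,"dy":-25,"dz":0,"twist":0,"gripper":0},{"dx":31,"dy":-25,"dz":0,"twist":0,"gripper":0},{"dx":31,"dy":-25,"dz":0,"twist":0,"gripper":0},{"dx":31,"dy":-25,"dz":0,"twist":0,"gripper":0},{"dx":31,"dy":-25,"dz":0,"twist":0,"gripper":0},{"dx":31,"dy":-25,"dz":0,"twist":0,"gripper":0},{"dx":31,"dy":-25,"dz":0,"twist":0,"gripper":0},{"dx":31,"dy":-25,"dz":0,"twist":0,"gripper":0},{"dx":31,"dy":-25,"dz":0,"twist":0,"gripper":0},{"dx":31,"dy":-25,"dz":0,"twist":0,"gripper":0},{"dx":31,"dy":-25,"dz":0,"twist":0,"gripper":0},{"dx":31,"dy":-25,"dz":0,"twist":0,"gripper":0},{"dx":31,"dy":-25,"dz":0,"twist":0,"gripper":0},{"dx":31,"dy":-25,"dz":0,"twist":0,"gripper":0},{"dx":31,"dy":-25,"dz":0,"twist":0,"gripper":0}]'

```text
clock: 2.47
position: [0.5689, 0.0419, 0.4799]
tool_rot: [[0.938, 0.346, 0.001], [0.346, -0.938, -0.0], [0.001, 0.0, -1.0]]
ft_force: [1.1, -0.7, -0.4]
width: 0.0931
grip_force: 0.0
```

Emit:
arm_command --increments '[{"dx":0,"dy":0,"dz":0,"twist":-0.124,"gripper":0},{"dx":0,"dy":0,"dz":0,"twist":-0.124,"gripper":0},{"dx":0,"dy":0,"dz":0,"twist":-0.124,"gripper":0},{"dx":0,"dy":0,"dz":0,"twist":-0.124,"gripper":0},{"dx":0,"dy":0,"dz":0,"twist":-0.124,"gripper":0},{"dx":0,"dy":0,"dz":0,"twist":-0.124,"gripper":0},{"dx":0,"dy":0,"dz":0,"twist":-0.124,"gripper":0},{"dx":0,"dy":0,"dz":0,"twist":-0.124,"gripper":0},{"dx":0,"dy":0,"dz":0,"twist":-0.124,"gripper":0},{"dx":0,"dy":0,"dz":0,"twist":-0.124,"gripper":0},{"dx":0,"dy":0,"dz":0,"twist":-0.124,"gripper":0},{"dx":0,"dy":0,"dz":0,"twist":-0.124,"gripper":0},{"dx":0,"dy":0,"dz":0,"twist":-0.124,"gripper":0},{"dx":0,"dy":0,"dz":0,"twist":-0.124,"gripper":0},{"dx":0,"dy":0,"dz":0,"twist":-0.124,"gripper":0},{"dx":0,"dy":0,"dz":0,"twist":-0.124,"gripper":0},{"dx":0,"dy":0,"dz":0,"twist":0,"gripper":0},{"dx":0,"dy":0,"dz":0,"twist":0,"gripper":0}]'

```text
clock: 3.97
position: [0.5683, 0.0398, 0.4798]
tool_rot: [[-0.69, 0.723, 0.0], [0.723, 0.69, 0.0], [-0.0, 0.0, -1.0]]
ft_force: [-0.8, 1.2, 0.2]
width: 0.0929
grip_force: 0.0
```

Run:
```python
from h import *
c,im=snap("wrist","w1.png")
np.savez("w1.npz",K=c[0],k1=c[1],C=c[2])
s=bot.get_state(); print(s["position"],np.arctan2(s["tool_rot"][1][0],s["tool_rot"][0][0]),s["joints"])
print(proj(c,[[.611,.135,.21]]))
```

```text
[0.56827189 0.03981203 0.47975651] 2.3322642815869292 [-2.00579599e-02  2.91522461e-02  1.45940082e+00  8.58072905e-06
  1.65298433e+00 -7.81525211e-01]
[[435.34332639 157.88339598]]
```

View pics/w1.png

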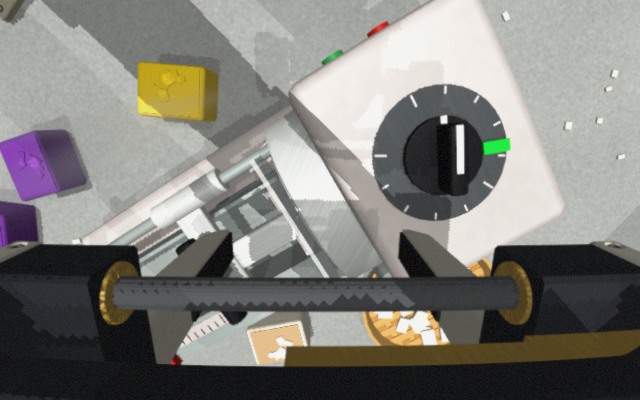

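The wrist view shows the dial's bar at (458,155), the skirt tick at (444,119) and the green tab at (497,147). I'll compute the dial centre, the line angle and the tab angle from it.

```bash
cat > dial.py <<'E'
from h import *
def meas(c,im,guess,show=True):
    im=im.astype(int); r,g,b=im[...,0],im[...,1],im[...,2]
    gm=((g>r+60)&(g>b+60)).astype(np.uint8)
    u0=proj(c,[[*guess,.21]])[0]
    yy,xx=np.mgrid[:400,:640]; near=np.hypot(xx-u0[0],yy-u0[1])<85
    gm&=near.astype(np.uint8)
    # dark plate disc (scale plate + skirt): largest dark contour near guess
    dk=((im.max(2)<120)&near).astype(np.uint8)
    dk=cv2.morphologyEx(dk,cv2.MORPH_CLOSE,np.ones((7,7),np.uint8))
    cs=cv2.findContours(dk,0,2)[0]; k=max(cs,key=cv2.contourArea)
    h=cv2.convexHull(k).reshape(-1,2)
    w=back(c,h,.203)[:,:2]
    A=np.c_[2*w,np.ones(len(w))]; s=np.linalg.lstsq(A,(w**2).sum(1),rcond=None)[0]
    ctr=s[:2]; R=np.sqrt(s[2]+ctr@ctr)
    p=np.argwhere(gm)[:,::-1]; tw=back(c,p,.205)[:,:2]; t=tw.mean(0)
    tang=np.arctan2(*(t-ctr)[::-1])
    print("ctr",ctr,"R",R,"rms",np.std(np.hypot(*(w-ctr).T)),"tab n",len(p),"dist",np.hypot(*(t-ctr)),"world ang",tang)
    return ctr,tang
E
python3 - <<'E'
from dial import *
z=np.load("w1.npz"); c=(z["K"],float(z["k1"]),z["C"]); im=cv2.imread("pics/w1.png")[:,:,::-1]
ctr,t=meas(c,im,(.611,.135))
im=im.astype(int)
wm=(im.min(2)>190)
for n,(x0,x1,y0,y1),zz in(("line",(452,468,120,178),.238),("dot",(438,450,113,125),.21)):
    p=np.argwhere(wm[y0:y1,x0:x1])[:,::-1]+[x0,y0]
    if not len(p): print(n,"none",im[y0:y1,x0:x1].max());continue
    w=back(c,p,zz)[:,:2]; m=w.mean(0); u,s,v=np.linalg.svd(w-m)
    d=v[0]; d=d if d@(m-ctr)>0 else -d
    print(n,len(p),m,"axis ang",np.arctan2(d[1],d[0]),"centre ang",np.arctan2(*(m-ctr)[::-1]),"r",np.hypot(*(m-ctr)))
E
```

```text
ctr [0.61441649 0.14016604] R 0.055302718781557576 rms 0.00017044811323101977 tab n 365 dist 0.046348101374406536 world ang 0.9376219614312283
line 339 [0.60921488 0.14628554] axis ang 2.4390762423376486 centre ang 2.275294031406228 r 0.00803150363254784
dot 44 [0.59298273 0.15966128] axis ang 2.321654166365951 centre ang 2.403522084372992 r 0.028973613517527027
```

Emit:
arm_command --increments '[{"dx":14,"dy":34,"dz":10,"twist":0,"gripper":0},{"dx":14,"dy":34,"dz":10,"twist":0,"gripper":0},{"dx":13,"dy":34.5,"dz":10,"twist":0,"gripper":0},{"dx":0,"dy":0,"dz":0,"twist":-0.09,"gripper":0},{"dx":0,"dy":0,"dz":0,"twist":0,"gripper":0},{"dx":0,"dy":0,"dz":0,"twist":0,"gripper":0},{"dx":0,"dy":0,"dz":0,"twist":0,"gripper":0}]'

```text
clock: 4.6
position: [0.6137, 0.1397, 0.4505]
tool_rot: [[-0.752, 0.659, 0.001], [0.659, 0.752, -0.0], [-0.001, 0.0, -1.0]]
ft_force: [-0.3, -0.5, 1.0]
width: 0.0928
grip_force: 0.0
```

Run:
```python
from dial import *
c,im=snap("wrist","w2.png")
np.savez("w2.npz",K=c[0],k1=c[1],C=c[2])
s=bot.get_state(); print(s["position"],np.arctan2(s["tool_rot"][1][0],s["tool_rot"][0][0]))
print(proj(c,[[.6144,.1402,.21]]))
try: meas(c,im,(.6144,.1402))
except Exception as e: print(e)
```

```text
[0.61365442 0.13949709 0.45073169] 2.4225925409693416
[[314.54160327 216.2483734 ]]
ctr [0.6221763  0.13392784] R 0.06232126712278779 rms 0.003146458103469159 tab n 411 dist 0.04768399555654241 world ang 1.1522995115469565
```

View pics/w2.png

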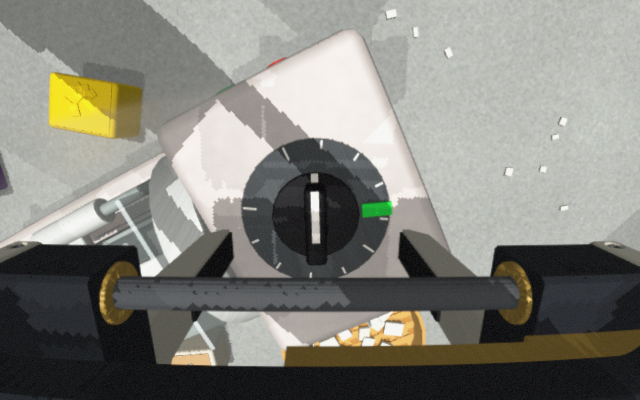

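The dial is centred under the gripper: bar at (316,222), tick at (314,178), tab at (377,210).

Run:
```python
from h import *
z=np.load("w2.npz"); c=(z["K"],float(z["k1"]),z["C"]); im=cv2.imread("pics/w2.png")[:,:,::-1].astype(int)
m=np.hypot(*(np.mgrid[:400,:640]-np.array([212,316])[:,None,None]))
dk=((im.max(2)<120)&(m<95)).astype(np.uint8)
dk[240:]=0
k=max(cv2.findContours(cv2.morphologyEx(dk,3,np.ones((7,7))),0,1)[0],key=cv2.contourArea).reshape(-1,2)
k=k[(np.hypot(*(k-[316,212]).T)>64)&(k[:,1]<225)]
w=back(c,k,.203)[:,:2]
from scipy.optimize import least_squares
s=least_squares(lambda t:np.hypot(*(w-t[:2]).T)-t[2],[.614,.14,.055],loss="soft_l1",f_scale=.0007).x; ctr=s[:2]
print("ctr",s,len(k))
def ax(mask,z):
    p=np.argwhere(mask)[:,::-1]; w=back(c,p,z)[:,:2]; mu=w.mean(0); d=np.linalg.svd(w-mu)[2][0]
    return len(p),mu,np.arctan2(d[1],d[0]),np.arctan2(*(mu-ctr)[::-1]),np.hypot(*(mu-ctr))
R,G,B=im[...,0],im[...,1],im[...,2]
print("tab",ax((G>R+60)&(G>B+60)&(m<95),.205))
wh=(im.min(2)>180); a=np.zeros_like(wh); a[190:248,306:326]=wh[190:248,306:326]; print("line",ax(a,.238))
a[:]=0; wh=(im.min(2)>120); a[172:184,308:321]=wh[172:184,308:321]; print("tick",ax(a,.21))
```

```text
ctr [0.61415843 0.14073868 0.05474593] 241
tab (411, array([0.64155448, 0.17749675]), np.float64(-2.1961876427694613), np.float64(0.9303055231242834), np.float64(0.04584428900650072))
line (344, array([0.60743834, 0.14664174]), np.float64(-0.695598016489559), np.float64(2.4208295353061353), np.float64(0.00894459890901861))
tick (56, array([0.59271904, 0.15872658]), np.float64(-0.7230412732573167), np.float64(2.4435124745811825), np.float64(0.027985932751838784))
```

Emit:
arm_command --increments '[{"dx":0.4,"dy":1.2,"dz":14,"twist":-0.015,"gripper":0.5},{"dx":0,"dy":0,"dz":20,"twist":0,"gripper":0.5},{"dx":0,"dy":0,"dz":12,"twist":0,"gripper":0.6},{"dx":0,"dy":0,"dz":2,"twist":0,"gripper":0.7},{"dx":0,"dy":0,"dz":0,"twist":0,"gripper":0.8},{"dx":0,"dy":0,"dz":0,"twist":0,"gripper":0.9},{"dx":0,"dy":0,"dz":0,"twist":0,"gripper":1},{"dx":0,"dy":0,"dz":0,"twist":0,"gripper":1},{"dx":0,"dy":0,"dz":0,"twist":0,"gripper":1},{"dx":0,"dy":0,"dz":0,"twist":0,"gripper":1},{"dx":0,"dy":0,"dz":0,"twist":0,"gripper":1},{"dx":0,"dy":0,"dz":0,"twist":0,"gripper":1}]'

```text
clock: 5.65
position: [0.6142, 0.1416, 0.4019]
tool_rot: [[-0.765, 0.644, 0.0], [0.644, 0.765, -0.0], [-0.0, 0.0, -1.0]]
ft_force: [-1.2, -1.4, 0.6]
width: 0.0178
grip_force: 1.4
```

Emit:
arm_command --increments '[{"dx":0,"dy":0,"dz":0,"twist":0,"gripper":1},{"dx":0,"dy":0,"dz":0,"twist":0,"gripper":1},{"dx":0,"dy":0,"dz":0,"twist":0,"gripper":1},{"dx":0,"dy":0,"dz":0,"twist":0,"gripper":1}]'

```text
clock: 5.98
position: [0.6136, 0.1407, 0.4019]
tool_rot: [[-0.765, 0.645, -0.002], [0.645, 0.765, -0.002], [0.001, -0.003, -1.0]]
ft_force: [-7.0, -5.0, 4.5]
width: 0.0135
grip_force: 30.0
```

Emit:
arm_command --increments '[{"dx":0,"dy":-1,"dz":0,"twist":0,"gripper":1},{"dx":0,"dy":0,"dz":0,"twist":0.05,"gripper":1},{"dx":0,"dy":0,"dz":0,"twist":0.1,"gripper":1},{"dx":0,"dy":0,"dz":0,"twist":0.1,"gripper":1},{"dx":0,"dy":0,"dz":0,"twist":0.1,"gripper":1},{"dx":0,"dy":0,"dz":0,"twist":0.1,"gripper":1},{"dx":0,"dy":0,"dz":0,"twist":0.1,"gripper":1},{"dx":0,"dy":0,"dz":0,"twist":0.1,"gripper":1},{"dx":0,"dy":0,"dz":0,"twist":0.1,"gripper":1},{"dx":0,"dy":0,"dz":0,"twist":0.1,"gripper":1},{"dx":0,"dy":0,"dz":0,"twist":0.1,"gripper":1},{"dx":0,"dy":0,"dz":0,"twist":0.1,"gripper":1},{"dx":0,"dy":0,"dz":0,"twist":0.1,"gripper":1},{"dx":0,"dy":0,"dz":0,"twist":0.1,"gripper":1},{"dx":0,"dy":0,"dz":0,"twist":0.1,"gripper":1},{"dx":0,"dy":0,"dz":0,"twist":0.1,"gripper":1},{"dx":0,"dy":0,"dz":0,"twist":0.05,"gripper":1},{"dx":0,"dy":0,"dz":0,"twist":0.005,"gripper":1},{"dx":0,"dy":0,"dz":0,"twist":0,"gripper":1},{"dx":0,"dy":0,"dz":0,"twist":0,"gripper":1}]'

```text
clock: 7.65
position: [0.6141, 0.1405, 0.4019]
tool_rot: [[0.591, 0.807, 0.002], [0.807, -0.591, -0.0], [0.001, 0.002, -1.0]]
ft_force: [5.5, -1.3, -1.7]
width: 0.0137
grip_force: 30.0
```

Emit:
arm_command --increments '[{"dx":0,"dy":0,"dz":0,"twist":0,"gripper":0.5},{"dx":0,"dy":0,"dz":0,"twist":0,"gripper":0.4},{"dx":0,"dy":0,"dz":0,"twist":0,"gripper":0.2},{"dx":0,"dy":0,"dz":0,"twist":0,"gripper":0},{"dx":0,"dy":0,"dz":0,"twist":0,"gripper":0},{"dx":0,"dy":0,"dz":-15,"twist":0,"gripper":0},{"dx":0,"dy":0,"dz":-25,"twist":0,"gripper":0},{"dx":0,"dy":0,"dz":-30,"twist":0,"gripper":0},{"dx":0,"dy":0,"dz":0,"twist":0,"gripper":0},{"dx":0,"dy":0,"dz":0,"twist":0,"gripper":0},{"dx":0,"dy":0,"dz":0,"twist":0,"gripper":0}]'

```text
clock: 8.57
position: [0.6135, 0.1409, 0.4715]
tool_rot: [[0.592, 0.806, -0.0], [0.806, -0.592, 0.0], [0.0, -0.0, -1.0]]
ft_force: [0.4, -0.4, -1.3]
width: 0.0826
grip_force: 0.0
```

Run:
```python
from h import *
c,im=snap("wrist","w3.png"); np.savez("w3.npz",K=c[0],k1=c[1],C=c[2])
ctr=np.array([.6142,.1405]); print(proj(c,[[*ctr,.21],[.588,-.036,.195],[.549,-.082,.195]]))
im=im.astype(int); u=proj(c,[[*ctr,.21]])[0]
m=np.hypot(*(np.mgrid[:400,:640]-u[::-1][:,None,None]))
def ax(mask,z):
    p=np.argwhere(mask)[:,::-1]; w=back(c,p,z)[:,:2]; mu=w.mean(0); d=np.linalg.svd(w-mu)[2][0]
    return len(p),mu,np.arctan2(d[1],d[0]),np.arctan2(*(mu-ctr)[::-1]),np.hypot(*(mu-ctr))
R,G,B=im[...,0],im[...,1],im[...,2]
print("tab",ax((G>R+60)&(G>B+60)&(m<95),.205))
wh=(im.min(2)>170)&(abs(R-B)<30)
n,l,st,ce=cv2.connectedComponentsWithStats((wh&(m<50)).astype(np.uint8))
for i in range(1,n):
    if st[i,4]>15: print(st[i].tolist(),ce[i],ax(l==i,.238),ax(l==i,.21))
```

```text
[[316.4698575  210.09496022]
 [401.69398887 361.11622876]
 [392.85783144 408.52510525]]
tab (370, array([0.64162364, 0.17753631]), np.float64(-2.1825864750760577), np.float64(0.9334334873515158), np.float64(0.046084095514201354))
[315, 188, 5, 10, 33] [317.03030303 191.72727273] (33, array([0.62688902, 0.15728077]), np.float64(-2.1704923305780763), np.float64(0.9233614243325813), np.float64(0.021038189210788795)) (33, array([0.62335786, 0.15222937]), np.float64(-2.1704923305780754), np.float64(0.907895917365407), np.float64(0.014881008159174943))
```

View pics/w3.png

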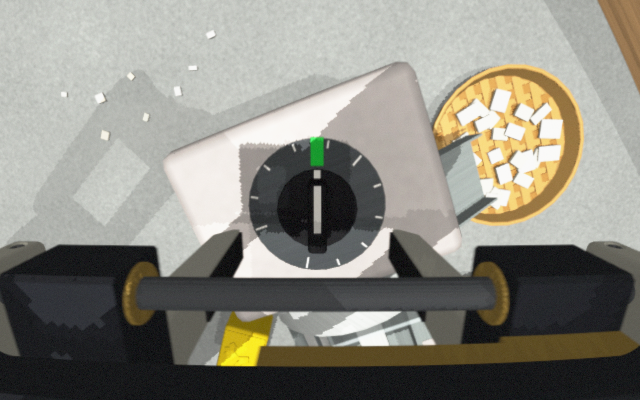

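The white line at (317,209) and the tick now point straight at the tab at (317,151), and the measured angles agree to about 0.01 rad. On to the pusher.

Emit:
arm_command --increments '[{"dx":0,"dy":0,"dz":-30,"twist":0,"gripper":0.2},{"dx":-32,"dy":16.3,"dz":0,"twist":0,"gripper":0.2},{"dx":-32,"dy":16.3,"dz":0,"twist":0,"gripper":0.2},{"dx":-32,"dy":16.3,"dz":0,"twist":0,"gripper":0.2},{"dx":-32,"dy":16.3,"dz":0,"twist":0,"gripper":0.2},{"dx":-32,"dy":16.3,"dz":0,"twist":0,"gripper":0.2},{"dx":-32,"dy":16.3,"dz":0,"twist":0,"gripper":0.2},{"dx":-32,"dy":16.3,"dz":0,"twist":0,"gripper":0.2},{"dx":-31,"dy":16.3,"dz":0,"twist":0,"gripper":0.2}]'

```text
clock: 9.37
position: [0.5668, -0.1435, 0.4999]
tool_rot: [[0.592, 0.806, -0.003], [0.806, -0.592, 0.001], [-0.001, -0.003, -1.0]]
ft_force: [1.0, 0.8, -0.3]
width: 0.0745
grip_force: 0.0
```

Emit:
arm_command --increments '[{"dx":0,"dy":0,"dz":0,"twist":0.1206,"gripper":0.2},{"dx":0,"dy":0,"dz":0,"twist":0.1206,"gripper":0.2},{"dx":0,"dy":0,"dz":0,"twist":0.1206,"gripper":0.2},{"dx":0,"dy":0,"dz":0,"twist":0.1206,"gripper":0.2},{"dx":0,"dy":0,"dz":0,"twist":0.1206,"gripper":0.2},{"dx":0,"dy":0,"dz":0,"twist":0.1206,"gripper":0.2},{"dx":0,"dy":0,"dz":0,"twist":0.1206,"gripper":0.2},{"dx":0,"dy":0,"dz":0,"twist":0.1206,"gripper":0.2},{"dx":0,"dy":0,"dz":0,"twist":0.1206,"gripper":0.2},{"dx":0,"dy":0,"dz":0,"twist":0.1206,"gripper":0.2},{"dx":0,"dy":0,"dz":0,"twist":0,"gripper":0.2},{"dx":0,"dy":0,"dz":0,"twist":0,"gripper":0.2}]'

```text
clock: 10.37
position: [0.5675, -0.1418, 0.5002]
tool_rot: [[0.965, -0.262, -0.002], [-0.262, -0.965, 0.001], [-0.002, -0.0, -1.0]]
ft_force: [-0.4, 0.0, 0.6]
width: 0.0746
grip_force: 0.0
```

Run:
```python
from h import *
c,im=snap("wrist","w4.png"); np.savez("w4.npz",K=c[0],k1=c[1],C=c[2])
s=bot.get_state(); print(s["position"],np.arctan2(s["tool_rot"][1][0],s["tool_rot"][0][0]),s["clock"])
print(proj(c,[[.5535,-.0812,.205]]))
```

```text
[ 0.56747972 -0.14185858  0.50057539] -0.2648072924688426 10.4167
[[257.37746027 229.3001625 ]]
```

View pics/w4.png

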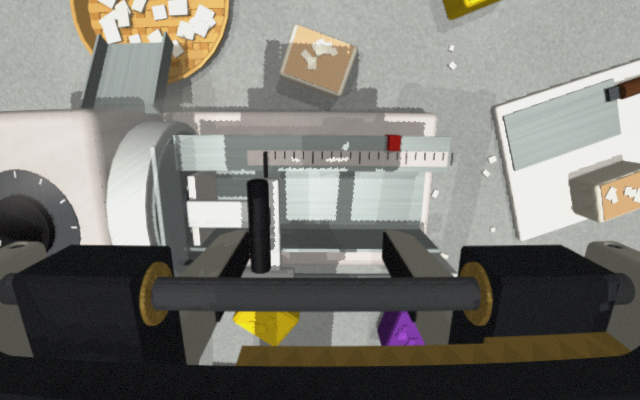

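The wrist view shows the pointer tip at (265,153), the clip at (394,143) and the T-bar from (258,180) to (260,272).

```bash
cat > clip.py <<'E'
from h import *
def red(c,im,near=None):
    im=im.astype(int); m=((im[...,0]>im[...,1]+70)&(im[...,0]>im[...,2]+70)).astype(np.uint8)
    if near is not None: m&=(np.hypot(*(np.mgrid[:400,:640]-np.array(near)[::-1,None,None]))<35).astype(np.uint8)
    p=np.argwhere(m)[:,::-1]; return p
E
python3 - <<'E'
from clip import *
z=np.load("w4.npz"); c=(z["K"],float(z["k1"]),z["C"]); im=cv2.imread("pics/w4.png")[:,:,::-1]
p=red(c,im,(394,143)); print("clip px",p.min(0),p.max(0),len(p))
a=-.2668; R=np.array([[np.cos(a),-np.sin(a)],[np.sin(a),np.cos(a)]])
D=np.array([.6142,.1406])-R@[0,.185]
S=lambda q,zz:np.round((R.T@(back(c,[q],zz)[0][:2]-D))*1e3,1)
print("origin",D)
for zz in(.140,.152):print("clip c",S(p.mean(0),zz),"l",S((p[:,0].min(),143),zz),"r",S((p[:,0].max()+1,143),zz))
dk=(im.max(2)<70)
for v in(154,158,162,166,170,174): 
    u=np.where(dk[v,250:285])[0]+250
    if len(u): print(v,u.min(),u.max(),S((u.mean()+.0,v),.146))
for v in(190,205,220,235,250,262):
    u=np.where(dk[v,235:275])[0]+235; print(v,u.min(),u.max(),S((u.mean(),v),.203))
# flange edge slope
g=im[...,:].min(2); e=[(u,np.argmax(np.abs(np.diff(g[158:174,u].astype(int))))+158) for u in range(290,440,10)]
k=np.polyfit(*np.array(e).T,1); w=back(c,[(290,np.polyval(k,290)),(440,np.polyval(k,440))],.14); d=w[0]-w[1]; print("yaw",np.arctan2(-d[0],d[1]),k)
E
```

```text
clip px [388 135] [400 150] 175
origin [ 0.56542549 -0.03785461]
clip c [  74.5 -181.7] l [  74.  -175.2] r [  74.1 -189.1]
clip c [  75.3 -178.7] l [  74.8 -172.5] r [  74.9 -185.9]
154 264 266 [ 62.7 -45.2]
158 264 266 [ 58.5 -45. ]
162 264 266 [ 54.3 -44.9]
166 264 267 [ 50.  -45.2]
170 264 267 [ 45.8 -45.1]
174 264 267 [ 41.5 -44.9]
190 247 267 [ 36.4 -45.9]
205 248 268 [ 22.5 -46.2]
220 249 269 [  8.2 -46.5]
235 244 269 [ -6.4 -43.5]
250 235 269 [-21.4 -38.5]
262 235 269 [-33.7 -38.3]
yaw -0.26357469100325914 [1.46220383e-16 1.66066667e+02]
```

Emit:
arm_command --increments '[{"dx":-14.6,"dy":-27.3,"dz":0,"twist":0,"gripper":0.2},{"dx":-14.6,"dy":-27.3,"dz":0,"twist":0,"gripper":0.2},{"dx":0,"dy":0,"dz":30,"twist":0,"gripper":0.2},{"dx":0,"dy":0,"dz":35,"twist":0,"gripper":0.3},{"dx":0,"dy":0,"dz":30,"twist":0,"gripper":0.3},{"dx":0,"dy":0,"dz":20,"twist":0,"gripper":0.3},{"dx":0,"dy":0,"dz":12,"twist":0,"gripper":0.3},{"dx":0,"dy":0,"dz":8,"twist":0,"gripper":0.3},{"dx":0,"dy":0,"dz":0,"twist":0,"gripper":0.4},{"dx":0,"dy":0,"dz":0,"twist":0,"gripper":0.5}]'

```text
clock: 11.25
position: [0.5542, -0.0816, 0.3677]
tool_rot: [[0.964, -0.265, 0.001], [-0.265, -0.964, -0.0], [0.001, -0.0, -1.0]]
ft_force: [0.9, 0.4, 0.5]
width: 0.056
grip_force: 0.0
```

Emit:
arm_command --increments '[{"dx":0,"dy":0,"dz":1,"twist":0,"gripper":0.6},{"dx":0,"dy":0,"dz":0,"twist":0,"gripper":0.7},{"dx":0,"dy":0,"dz":0,"twist":0,"gripper":0.8},{"dx":0,"dy":0,"dz":0,"twist":0,"gripper":0.9},{"dx":0,"dy":0,"dz":0,"twist":0,"gripper":1},{"dx":0,"dy":0,"dz":0,"twist":0,"gripper":1},{"dx":0,"dy":0,"dz":0,"twist":0,"gripper":1},{"dx":0,"dy":0,"dz":0,"twist":0,"gripper":1},{"dx":0,"dy":0,"dz":0,"twist":0,"gripper":1},{"dx":0,"dy":0,"dz":0,"twist":0,"gripper":1}]'

```text
clock: 12.08
position: [0.5539, -0.0822, 0.3662]
tool_rot: [[0.964, -0.266, 0.0], [-0.266, -0.964, -0.002], [0.001, 0.001, -1.0]]
ft_force: [-1.0, -4.6, 1.7]
width: 0.0191
grip_force: 30.0
```

Emit:
arm_command --increments '[{"dx":0,"dy":2,"dz":0,"twist":0,"gripper":1},{"dx":0,"dy":4,"dz":0,"twist":0,"gripper":1},{"dx":0,"dy":6,"dz":0,"twist":0,"gripper":1},{"dx":0,"dy":8,"dz":0,"twist":0,"gripper":1},{"dx":0,"dy":8,"dz":0,"twist":0,"gripper":1},{"dx":0,"dy":8,"dz":0,"twist":0,"gripper":1},{"dx":0,"dy":8,"dz":0,"twist":0,"gripper":1},{"dx":0,"dy":8,"dz":0,"twist":0,"gripper":1},{"dx":0,"dy":8,"dz":0,"twist":0,"gripper":1},{"dx":0,"dy":8,"dz":0,"twist":0,"gripper":1},{"dx":0,"dy":8,"dz":0,"twist":0,"gripper":1},{"dx":0,"dy":8,"dz":0,"twist":0,"gripper":1},{"dx":0,"dy":8,"dz":0,"twist":0,"gripper":1},{"dx":0,"dy":8,"dz":0,"twist":0,"gripper":1},{"dx":0,"dy":8,"dz":0,"twist":0,"gripper":1},{"dx":0,"dy":7,"dz":0,"twist":0,"gripper":1},{"dx":0,"dy":5,"dz":0,"twist":0,"gripper":1},{"dx":0,"dy":3,"dz":0,"twist":0,"gripper":1},{"dx":0,"dy":0,"dz":0,"twist":0,"gripper":1},{"dx":0,"dy":0,"dz":0,"twist":0,"gripper":1}]'

```text
clock: 13.75
position: [0.5215, -0.199, 0.3662]
tool_rot: [[0.964, -0.265, 0.001], [-0.265, -0.964, 0.003], [0.0, -0.003, -1.0]]
ft_force: [0.1, 7.5, 4.8]
width: 0.0191
grip_force: 30.0
```

Run:
```python
from h import *
c,im=snap("wrist","w5.png"); np.savez("w5.npz",K=c[0],k1=c[1],C=c[2])
ct,it=snap("top","t5.png")
s=bot.get_state(); print(s["position"],s["ft_force"],s["width"],s["grip_force"])
cv2.imwrite("pics/v5.png",np.hstack([im[60:300,150:490],cv2.resize(it[140:240,270:410],None,fx=2.4,fy=2.4)])[:,:,::-1])
```

```text
[ 0.52151085 -0.19886605  0.36620494] [-0.54384365  7.68890519  4.40186806] 0.019160929634678057 30.002824366092682
```

View pics/v5.png

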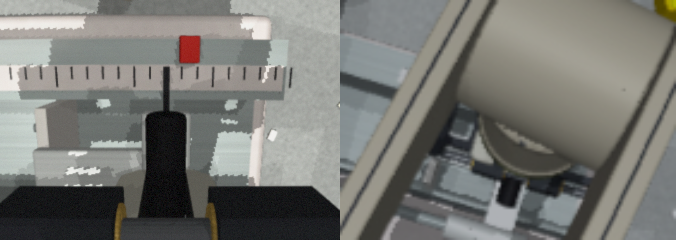

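```bash
cat > gap.py <<'E'
import sys
from clip import *
f=sys.argv[1]
z=np.load(f+".npz"); c=(z["K"],float(z["k1"]),z["C"]); im=cv2.imread(f"pics/{f}.png")[:,:,::-1]
p=red(c,im,(339,109)); d=im.max(2)<80
a=-.2655; R=np.array([[np.cos(a),-np.sin(a)],[np.sin(a),np.cos(a)]])
L=lambda q,zz:np.round(R.T@(back(c,[q],zz)[0][:2]-[.5654,-.0379])*1e3,1)
print("clip",p.min(0),p.max(0),L(p.mean(0),.152),L(p.mean(0),.146),"edges",L((p[:,0].min()-.5,p[:,1].mean()),.152),L((p[:,0].max()+.5,p[:,1].mean()),.152))
for v in range(124,172,4):
    u=np.where(d[v,300:365])[0]+300
    if len(u): print(v,u.min(),u.max(),L((np.median(u),v),.146))
E
python3 gap.py w5
```

```text
clip [330  96] [349 122] [  74.7 -179.5] [  74.9 -179.9] edges [  74.7 -173.6] [  74.7 -185.5]
128 300 363 [  63.4 -166.5]
132 300 363 [  61.  -166.2]
136 300 362 [  58.6 -166.2]
140 313 362 [  56.1 -165.8]
144 313 362 [  53.6 -165.5]
148 313 318 [  51.2 -165.2]
152 313 319 [  48.7 -165.5]
156 313 319 [  46.1 -165.5]
160 313 319 [  43.6 -165.5]
164 313 319 [  41.1 -165.5]
168 313 319 [  38.5 -165.5]
```

Emit:
arm_command --increments '[{"dx":0,"dy":2,"dz":0,"twist":0,"gripper":1},{"dx":0,"dy":4,"dz":0,"twist":0,"gripper":1},{"dx":0,"dy":4,"dz":0,"twist":0,"gripper":1},{"dx":0,"dy":2.5,"dz":0,"twist":0,"gripper":1},{"dx":0,"dy":1.3,"dz":0,"twist":0,"gripper":1},{"dx":0,"dy":0,"dz":0,"twist":0,"gripper":1},{"dx":0,"dy":0,"dz":0,"twist":0,"gripper":1},{"dx":0,"dy":0,"dz":0,"twist":0,"gripper":1}]'

```text
clock: 14.52
position: [0.5179, -0.2121, 0.3662]
tool_rot: [[0.964, -0.265, 0.001], [-0.265, -0.964, 0.003], [0.0, -0.003, -1.0]]
ft_force: [-0.4, 8.6, 5.2]
width: 0.0194
grip_force: 30.0
```

```bash
sed -i 's/(339,109)/(318,109)/' gap.py
python3 - <<'E'
from h import *
c,im=snap("wrist","w6.png"); np.savez("w6.npz",K=c[0],k1=c[1],C=c[2])
s=bot.get_state(); print(s["position"],s["ft_force"],s["width"],s["grip_force"],s["clock"])
cv2.imwrite("pics/v6.png",cv2.resize(im[70:200,230:400],None,fx=3,fy=3)[:,:,::-1])
E
python3 gap.py w6
```

```text
[ 0.51785464 -0.21204372  0.36616453] [-0.08571244  8.55158346  4.21683189] 0.019130912969349562 30.00331163406372 14.5667
clip [307  96] [326 122] [  74.6 -179.4] [  74.8 -179.4] edges [  74.6 -173.4] [  74.6 -185.3]
128 310 357 [  63.4 -179.3]
132 310 357 [  60.9 -179.6]
136 310 357 [  58.5 -179.6]
140 313 341 [  56. -179.]
144 313 341 [  53.6 -179.3]
148 313 318 [  51.1 -178.7]
152 313 319 [  48.6 -179. ]
156 313 319 [  46.1 -179. ]
160 313 319 [  43.6 -179. ]
164 313 319 [  41.  -178.9]
168 313 319 [  38.5 -178.9]
```

View pics/v6.png

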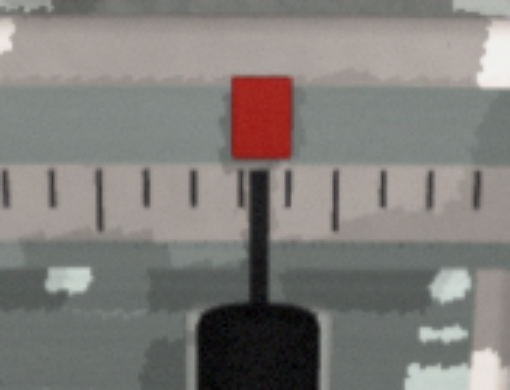

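The enlarged crop shows the pointer at x≈259 and the red clip's centre at x≈262. That is about 0.5 mm, with the grip holding at 30 N. Handing in.

```bash
python3 -c "
from cell import bot
print(bot.hand_in())"
```

```text
the job is handed in; nothing more can be done
None
```

The dial's white line points at the green tab (within about 0.01 rad), and the pusher is held in the fingers with its pointer about 0.5 mm from the middle of the red clip; the job was handed in at about 15 s of the allowed 64 s.

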